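# Check the temperature of an incubator rotor with a stem thermometer

### The job

Turn the black jog knob of the rotor incubator until the rotor's pointer lines up with the long index line on the cover, which brings the check well under the port; move the rotor by its knob only, do not push the pointer. Then take the stem thermometer out of its stand and lower the stem upright through the port, touching neither the port nor the well nor anything else of the incubator, until the black ring on the stem is level with the port's mouth. Finish while still holding it there, still and centred in the port, and leave the other things on the bench where they are.

Things in the scene. Friction and masses are not known exactly. Their poses are not given: they have to be found in the camera images.
- incubator: rotor incubator, a fixed cream box 300 mm wide (its y) and 320 mm deep (its x from -130 to 190 mm): flat deck 100 mm above the bench, red band on the front (-x side), a console 151 mm high along the rear from x = 130 mm. Origin on the bench. On the deck a round grey-green cover, radius 104 mm, top 108 mm above the bench; its centre, the rotor's axis, is at (20, 35) mm in this frame
- port (a point): centre of the port's mouth: a white collar (26 mm across, 8 mm high) on the cover's front, at (-55, 35, 116) mm in the incubator's frame. Bore 16 mm wide, vertical, 16 mm long. 24 mm below the mouth lies the rotor's top, solid but for one open check well, 18 mm wide, floor 80 mm below the mouth, 75 mm from the rotor's axis; it is under the port only with the pointer on the index line
- knob (a joint): the jog knob's angle (rad), positive counter-clockwise from above; stays where it is left (friction about 0.05 N m), turns 3.6 rad either way. Drives the rotor through a 6 to 1 reduction, same sense: rotor angle = knob angle / 6. Starts between -2.0 and -0.6, so it must be turned counter-clockwise, if need be in several grasps
- knob_grip (a point): point on the upright axis of the jog knob at which to grip it, 130 mm above the bench: a black fluted round knob 32 mm across, from 107 to 141 mm above the bench, on the deck's right front corner at (-85, -100) mm in the incubator's frame. Clear of other things by 45 mm all round
- rotor: the rotor with its pointer: in the middle of the cover shows its hub (aluminium disc 83 mm across), carrying a flat dark steel pointer, 9 mm wide with a thin tip, that sweeps 3 mm above the cover, upper face 114 mm above the bench. Origin on the rotor's axis at bench height; the pointer lies along its -y. On the index line its axes are parallel to the incubator's
- pointer_tip (a point): the tip of the pointer, 84 mm from the rotor's axis
- index_mark (a point): inner end of the long dark index line on the cover (18 mm long, radial, on the cover's right-hand side, towards the incubator's -y, 85 mm from the rotor's axis); shorter ticks every 0.1 rad lie on both sides of it
- thermometer: loose stem thermometer, about 70 g, upright in its stand. Origin: the tip (lower end) of the stem; z up along the stem. A steel stem 5 mm across and 110 mm long; above it a grey handle block 30 mm (its x) by 20 mm (its y) by 70 mm high, from 110 to 180 mm above the tip, a small display high on its -y face. Grip the handle across its 20 mm
- ring (a point): centre of the black rubber ring round the stem (7 mm across, 4 mm high), on the stem's axis 55 mm above the tip
- stand: fixed thermometer stand: a round steel foot 90 mm across and 14 mm high with an upright square aluminium tube, 30 mm outside and 14 mm inside, whose rim is 135 mm above the bench. Origin: centre of its underside. The thermometer's handle rests on the rim, its stem hanging inside the tube (tip 25 mm above the bench). It stands on the left or on the right of the incubator
- tube_rack: bystander: white rack of capped tubes, 124 by 50 mm, 96 mm high, on the other side of the incubator from the stand. Origin: centre of its underside
- reagent: bystander: amber reagent bottle, 66 mm across, 130 mm high. Origin: centre of its underside
- tip_box: bystander: box of pipette tips, 80 by 120 mm, 67 mm high. Origin: centre of its underside
- beaker: bystander: small glass beaker, 60 mm across, 75 mm high, in front of the incubator. Origin: centre of its underside
- vial: bystander: capped vial, 24 mm across, 48 mm high, in front of the incubator. Origin: centre of its underside
- cup: bystander: white sample cup, 22 mm across, 26 mm high, standing on the incubator's deck at its right rear corner. Origin: centre of its underside
- marker: bystander: marker pen lying on the bench, 120 mm long, 14 mm thick. Origin: under its middle

How it is judged:
By the outcome, as a careful person would: the job done as asked, in the order asked, and still so for the second after the job is handed in, while the arm keeps its last pose, push and grip.
It also fails if it takes over 67 s, if anything falls off the work surface, if the arm or the gripper's body presses on something with over 40 N, if the wrist force passes 120 N, or if a joint passes its speed limit or range.

### The arm

A 6-joint arm with a two-finger parallel gripper is mounted at the origin on the work surface. World frame = base frame: x ahead of the robot, y to its left, z up, the work surface at z = 0. Lengths are in m, angles in rad, forces in N, time in s.
With the tool pointing down it reaches from about 0.3 to 0.85 m from the base axis. Payload 4.2 kg.
Tool frame: the origin (TCP) lies at the very end of the fingers, on their centre line; the grasp point (between the pads) lies 19 mm behind it (r.pinch_z is the distance from the TCP to the grasp point, in m); z points along the fingers, y is the line along which they close (so a half turn about z gives the same grasp; the last joint's range is limited). The gripper opens to 91 mm and grips with 3 to 60 N. Pads are 32 mm wide; open, the fingers measure 118 mm over their backs; the gripper's body (76 mm by 178 mm) begins 60 mm behind the grasp point.
Start: joints at [1.233, 0.32, 1.565, -0, 1.257, -0.02], TCP at [0.18, 0.546, 0.214] pointing down, gripper open.
Joint ranges: [-3.11, 3.11], [-0.84, 2.01], [0.21, 2.61], [-1.34, 4.49], [0.05, 2.63], [-2.56, 2.56]. Speed limits (rad/s): [2.57, 2.57, 3.14, 3.14, 3.14, 3.14].

### API

Orientations are given as a rotation vector (axis times angle).
In Python, from rig import r, effector, readout, imaging, job, spot_in gives the robot as it stands. Calls block until the motion is done:
- r.reach(position, orientation): joint-space move of the TCP to a pose.
- r.line_to(position, speed=0.15, rot=None): straight line of the TCP; rot=None keeps the orientation; speed is the mean speed in m/s.
- r.goto_joints(angles): joint-space move.
- effector.gripper_to(opening, strength=None): opening from 0.0 (shut) to 1.0 (fully open); strength is the grip in N (None keeps the last); returns when the fingers have stopped.
- r.wait(seconds).
- r.inverse_kinematics(position, orientation): joint angles nearest the present ones, or None.
- readout.read_state(): the state.
- imaging.read_camera(name): name is "scene" or "side" or "wrist"; returns the picture (400x640x3 uint8, red, green, blue); there is no depth.
- imaging.camera_info(name): a dict with "K" (3x3 intrinsics, pixels), "eye" and "rotation" of the camera in the world. Camera axes: x right, y up, looking along -z (the intrinsics and any distortion apply to the point x, -y, -z); pixel columns grow to the right and rows downward; lengths in m; the calibration is good to about 2 mm. A picture is of the moment at which its call begins: read the wrist's pose just before it. camera_info takes no time and is no camera call; for the wrist camera it gives the pose at the moment of the call.
A pose or a line that the arm cannot do raises r.IKError and nothing moves.
- job.sign_off(): hands the job in; it is judged then, once.
Trained networks look in the newest picture that a camera, given by its name, has taken for a name from the list of things; names that differ only in an ending like _2 or _b are one class to them, and where a whole thing is asked for, a point or a joint stands for the part that bears it (a point fixed in the world has none). Each returns a list of dicts, best first, with "confidence" (0 to 1); they miss things now and then, are a little off and sometimes report something else, mostly with a low value. They report only what shows in the picture. A call takes as long as a camera call.
- spot_in(target, camera): "extent" ([left, top, right, bottom] in pixels, round what is visible of it).
The state is a dict: "t": time; "qpos": joint angles; "qvel": joint speeds; "effort": joint torques, N m; "ee_pos": TCP position; "tool_rot": TCP orientation; "force": force on the tool from outside, world axes, zero at the start; "torque": the same for the moment, N m; "grip_width": opening from 0.0 (shut) to 1.0 (fully open); "gripper_force": force on a finger pad.
Only numpy, scipy, OpenCV 4.12 (cv2) and the standard library are available. Lean on these libraries where they do the work, as an engineer would, in place of code of your own. Each camera call takes 0.05 s, during which the arm holds its last target. There are 200 camera calls.

## Working session

There is one attempt and no reset: what is moved stays moved. The work goes in short steps, each a Python script; the robot and the scene stay as the last script left them, time stands still between calls to the robot, and variables do not carry over. Pictures are saved under pics/ and viewed, at most 10 in all, crops included, and the job is handed in when it is done.

```bash
ls; mkdir -p pics
python3 - <<'E'
from rig import r, effector, readout, imaging, job, spot_in
import cv2,numpy as np
np.set_printoptions(precision=4,suppress=True)
s=readout.read_state();print(s['t'],s['ee_pos'],s['tool_rot'],r.pinch_z)
ims=[]
for c in ["scene","side","wrist"]:
    im=imaging.read_camera(c);ims.append(im);i=imaging.camera_info(c);print(c,{k:(np.array(v).tolist() if k!='rotation' else np.array(v).round(3).tolist()) for k,v in i.items()})
    cv2.imwrite(f'pics/{c}0.png',im[:,:,::-1])
    for t in ["incubator","port","knob","knob_grip","rotor","pointer_tip","index_mark","thermometer","ring","stand"]:
        d=spot_in(t,c)
        print(c,t,[(np.round(x['extent'],1).tolist(),round(x['confidence'],2)) for x in d[:2]])
print(readout.read_state()['t'])
E
```

```text
pics
0.0 [0.1795 0.5457 0.2131] [-0.4971 -3.1017  0.0028] 0.0188
scene {'K': [[388.39955477169855, 0.0, 318.39848760068566], [0.0, 388.39955477169855, 197.00201255717715], [0.0, 0.0, 1.0]], 'eye': [1.0239068985742144, 0.4946427405189686, 0.7722560502905763], 'rotation': [0.381, 0.957, 2.184]}
scene incubator [([200.2, 160.5, 383.6, 314.6], 0.68), ([287.3, 150.5, 326.8, 166.1], 0.67)]
scene port [([201.3, 160.7, 380.5, 314.9], 0.81)]
scene knob [([297.0, 159.4, 309.2, 178.8], 0.47)]
scene knob_grip [([293.8, 161.4, 308.2, 176.5], 0.76)]
scene rotor [([286.3, 197.0, 320.1, 235.9], 0.85)]
scene pointer_tip [([283.0, 202.1, 319.4, 233.5], 0.97), ([173.3, 161.9, 225.9, 201.6], 0.37)]
scene index_mark [([200.0, 160.6, 382.8, 316.7], 0.88)]
scene thermometer [([235.3, 112.1, 251.8, 134.6], 0.82)]
scene ring [([234.8, 113.6, 246.9, 136.9], 0.67)]
scene stand [([232.3, 135.3, 264.3, 179.1], 0.93)]
side {'K': [[392.7508417606985, 0.0, 318.535227572078], [0.0, 392.7508417606985, 197.69836935967905], [0.0, 0.0, 1.0]], 'eye': [0.19261972762694154, -0.5471386494255559, 0.8029232216238406], 'rotati
[... 447 characters left out ...]
 0.81)]
side index_mark [([263.1, 137.5, 438.8, 294.8], 0.7), ([320.1, 179.3, 351.7, 213.0], 0.27)]
side thermometer [([391.6, 291.0, 412.9, 325.0], 0.63), ([319.3, 182.7, 353.9, 212.1], 0.23)]
side ring [([389.4, 293.2, 418.3, 324.9], 0.96)]
side stand [([366.0, 311.3, 416.4, 370.0], 0.96)]
wrist {'K': [[297.81957095847736, 0.0, 317.5243092092761], [0.0, 297.81957095847736, 199.74674413059626], [0.0, 0.0, 1.0]], 'eye': [0.11543709159728717, 0.5676375173987388, 0.3841774015449517], 'rotation': [-0.211, -0.153, 1.247]}
wrist incubator []
wrist port []
wrist knob []
wrist knob_grip []
wrist rotor []
wrist pointer_tip []
wrist index_mark []
wrist thermometer []
wrist ring []
wrist stand []
1.65
```

View pics/scene0.png

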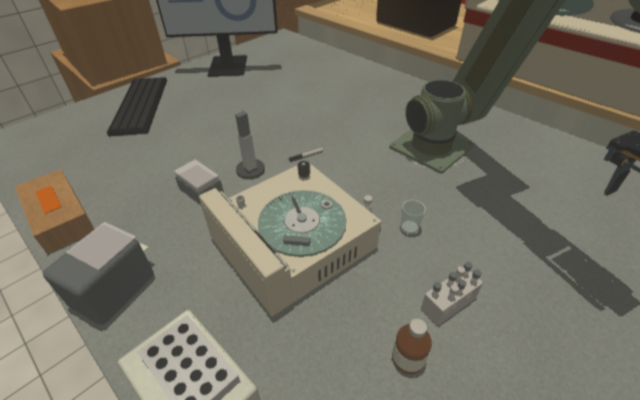

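View pics/side0.png

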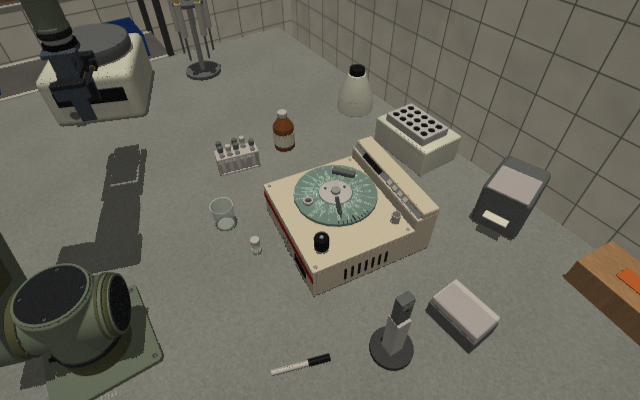

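The scene view shows the knob at about (303,169), the hub at (302,218), the port at (327,204) and the thermometer at (243,125). In the side view the knob is at (321,242), the hub at (336,189), the port at (308,201) and the thermometer at (402,308). Next I'll triangulate these.

```bash
cat > h.py <<'E'
from rig import r, effector, readout, imaging, job, spot_in
import cv2,numpy as np
from scipy.spatial.transform import Rotation as R
np.set_printoptions(precision=4,suppress=True)
def ray(info,uv):
    K=np.array(info['K']);p=np.linalg.solve(K,[uv[0],uv[1],1.])
    d=R.from_rotvec(info['rotation']).as_matrix() if np.ndim(info['rotation'])==1 else np.array(info['rotation'])
    d=d@np.array([p[0],-p[1],-1]);return np.array(info['eye']),d/np.linalg.norm(d)
def tri(obs):
    A=np.zeros((3,3));b=np.zeros(3);rs=[ray(*o) for o in obs]
    for e,d in rs: P=np.eye(3)-np.outer(d,d);A+=P;b+=P@e
    x=np.linalg.solve(A,b);return x,[round(1000*np.linalg.norm((np.eye(3)-np.outer(d,d))@(x-e)),1) for e,d in rs]
def at_z(info,uv,z):
    e,d=ray(info,uv);return e+d*(z-e[2])/d[2]
def proj(info,X):
    M=R.from_rotvec(info['rotation']).as_matrix() if np.ndim(info['rotation'])==1 else np.array(info['rotation'])
    p=(np.atleast_2d(X)-np.array(info['eye']))@M;p=p*[1,-1,-1];q=p@np.array(info['K']).T;return q[:,:2]/q[:,2:]
def snap(c,f=None):
    i=imaging.camera_info(c);im=imaging.read_camera(c)
    if f: cv2.imwrite(f'pics/{f}.png',im[:,:,::-1])
    return i,im
def down(yaw): # tool z down, tool x axis at yaw
    return (R.from_euler('z',yaw)*R.from_euler('x',np.pi)).as_rotvec()
E
python3 - <<'E'
from h import *
a=imaging.camera_info('scene');b=imaging.camera_info('side')
for n,u,v in [('knobtop',(303.5,164),(321,237)),('hub',(302,217),(336,189)),('port',(327,203.5),(308,201)),('thermo',(244,124),(402,308)),('stand',(249,168),(391,347))]:
    print(n,*tri([(a,u),(b,v)]),at_z(a,u,.111),at_z(b,v,.111))
# corners of deck
s=readout.read_state();w=imaging.camera_info('wrist')
T=R.from_rotvec(s['tool_rot']);print('wrist cam in tool',T.inv().apply(np.array(w['eye'])-s['ee_pos']),(T.inv()*R.from_rotvec(w['rotation'])).as_matrix(),T.as_matrix())
E
```

```text
knobtop [ 0.4828 -0.1083  0.1373] [np.float64(0.5), np.float64(0.5)] [ 0.4608 -0.1335  0.111 ] [ 0.4938 -0.0906  0.111 ]
hub [0.6063 0.0129 0.1151] [np.float64(0.8), np.float64(0.8)] [0.6031 0.0103 0.111 ] [0.6094 0.0157 0.111 ]
port [0.5288 0.0204 0.1104] [np.float64(0.6), np.float64(0.6)] [0.5288 0.0211 0.111 ] [0.5289 0.0195 0.111 ]
thermo [ 0.4996 -0.339   0.1672] [np.float64(1.2), np.float64(1.2)] [ 0.45   -0.4154  0.111 ] [ 0.5278 -0.3213  0.111 ]
stand [ 0.5026 -0.3419  0.0055] [np.float64(2.1), np.float64(2.1)] [ 0.5756 -0.2282  0.111 ] [ 0.4601 -0.368   0.111 ]
wrist cam in tool [ 0.0677  0.0003 -0.1702] [[ 0.0008  0.9703  0.2419]
 [ 1.     -0.0008 -0.0003]
 [-0.0001  0.2419 -0.9703]] [[-0.9499  0.3125  0.    ]
 [ 0.3125  0.9499  0.0001]
 [ 0.      0.0001 -1.    ]]
```

Run:
```python
from h import *
def view(p,n,ts,yaw):
    r.reach(p,down(yaw));i,im=snap('wrist',n)
    np.save(f'pics/{n}.npy',i,allow_pickle=True)
    for t in ts:
        print(n,t,[(np.round(x['extent'],1).tolist(),round(x['confidence'],2)) for x in spot_in(t,'wrist')[:2]])
    return i
ts=['port','knob','knob_grip','rotor','pointer_tip','index_mark']
view([.58,-.02,.27],'wA',ts,np.pi/2)
view([.50,-.07,.27],'wB',ts,np.pi/2)
ts=['thermometer','stand','ring']
view([.53,-.34,.30],'wC',ts,np.pi/2)
view([.46,-.38,.30],'wD',ts,np.pi/2)
print(readout.read_state()['t'],readout.read_state()['qpos'])
a=cv2.imread('pics/wA.png');b=cv2.imread('pics/wB.png')
cv2.imwrite('pics/AB.png',np.vstack([a[:300],b[:300]]))
a=cv2.imread('pics/wC.png');b=cv2.imread('pics/wD.png')
cv2.imwrite('pics/CD.png',np.vstack([a[:300],b[:300]]))
```

```text
wA port [([206.1, 30.6, 545.0, 305.5], 0.67), ([269.2, 119.8, 376.7, 224.0], 0.22)]
wA knob []
wA knob_grip []
wA rotor [([268.3, 121.3, 378.4, 223.5], 0.57)]
wA pointer_tip [([266.4, 122.3, 379.5, 221.4], 0.67)]
wA index_mark [([202.6, 30.4, 544.9, 305.2], 0.67)]
wB port [([265.6, 0.9, 639.6, 248.1], 0.67)]
wB knob [([288.0, 206.1, 320.4, 245.0], 0.62), ([425.5, 375.2, 446.6, 398.6], 0.16)]
wB knob_grip [([286.4, 205.5, 318.3, 243.3], 0.88)]
wB rotor [([341.5, 69.1, 455.0, 179.8], 0.65), ([265.4, 0.0, 638.3, 249.6], 0.65)]
wB pointer_tip [([337.1, 72.9, 454.4, 178.7], 0.84)]
wB index_mark [([262.9, 0.1, 640.0, 248.0], 0.78)]
wC thermometer [([268.1, 178.7, 303.8, 214.2], 0.93)]
wC stand [([267.7, 142.0, 328.4, 199.6], 0.68)]
wC ring [([271.3, 178.2, 301.3, 214.5], 0.94)]
wD thermometer [([339.0, 144.2, 377.4, 171.8], 0.72)]
wD stand [([312.0, 114.3, 372.9, 175.5], 0.78)]
wD ring [([342.7, 140.6, 378.2, 171.6], 0.6)]
7.1583 [-0.708   0.317   1.3547  0.0003  1.4699 -0.7096]
```

View pics/AB.png

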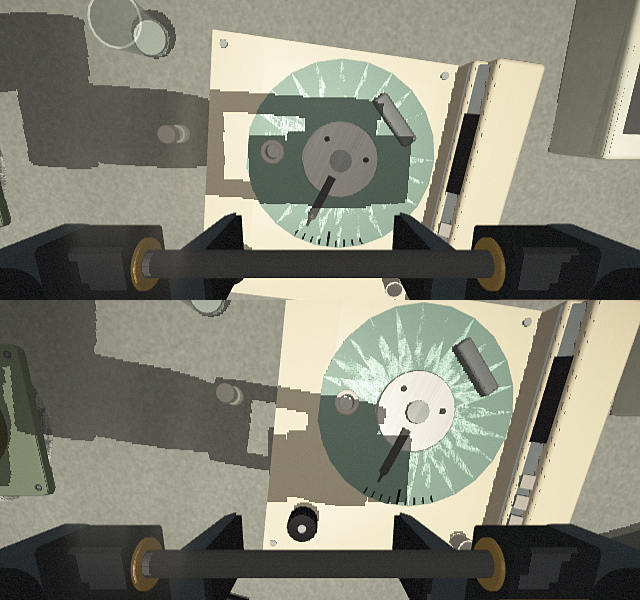

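View pics/CD.png

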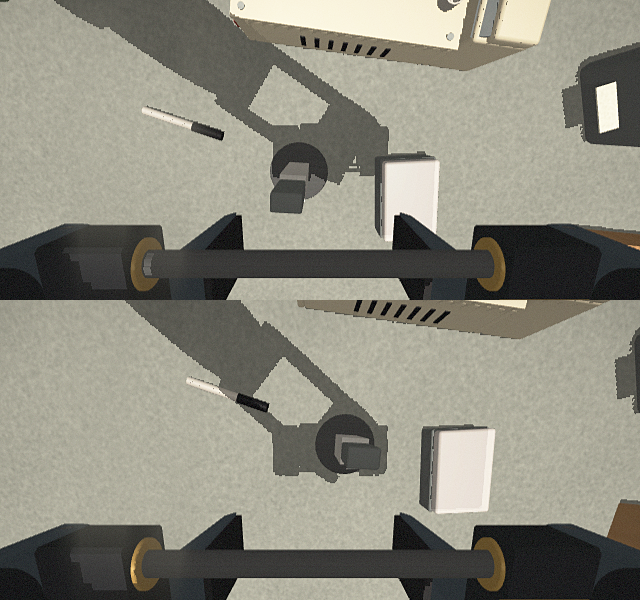

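In wA the port is at (272,152), the hub at (340,160) and the pointer tip at (312,219). In wB the port is at (346,102), the hub at (417,111), the knob top at (302,222) and the index line at (399,195). The thermometer top is at about (287,195) in wC and (361,157) in wD. I'll zoom in to get exact pixels.

Run:
```python
from h import *
I=cv2.INTER_CUBIC
b=cv2.imread('pics/wB.png')[60:250,260:480];cv2.imwrite('pics/zB.png',cv2.resize(b,None,fx=3,fy=3,interpolation=I))
c=cv2.imread('pics/wC.png')[140:220,260:340];d=cv2.imread('pics/wD.png')[105:185,305:385]
cv2.imwrite('pics/zCD.png',np.clip(cv2.resize(np.hstack([c,d]),None,fx=5,fy=5,interpolation=I)*1.6,0,255))
```

```text
[ WARN:0@0.088] global loadsave.cpp:1063 imwrite_ Unsupported depth image for selected encoder is fallbacked to CV_8U.
```

View pics/zB.png

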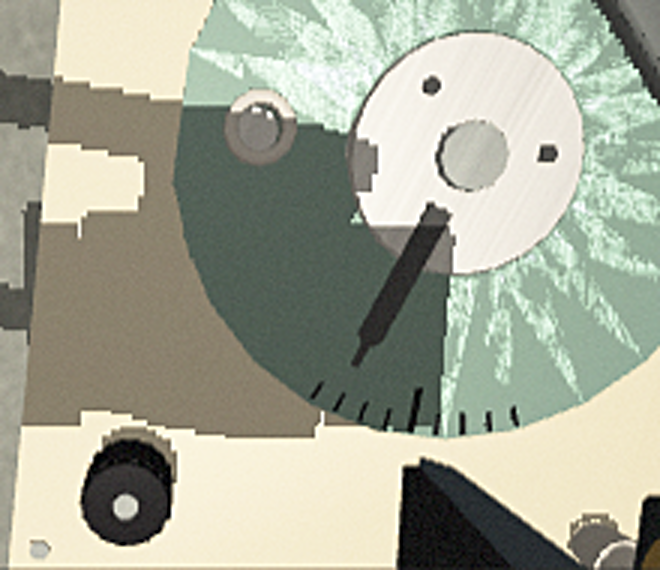

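View pics/zCD.png

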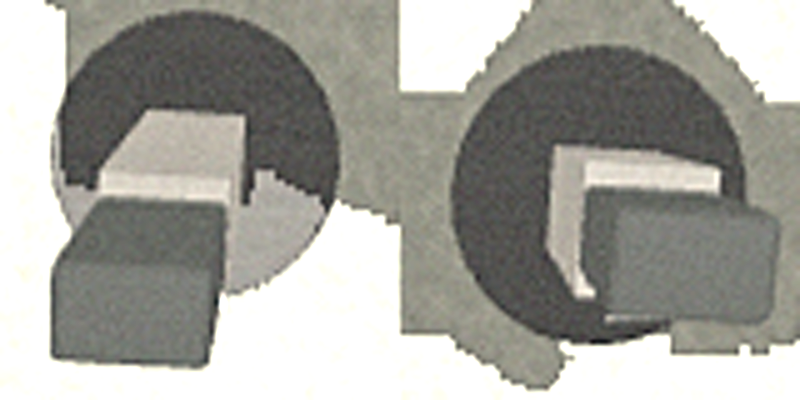

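zB shows the port mouth at zoomed (261,125), the hub at (467,152), the index line from (420,390) to (412,432), the pointer tip at (356,365) and the knob top at (125,502). zCD gives the handle's top corners in both views.

Run:
```python
from h import *
L=lambda n:np.load(f'pics/{n}.npy',allow_pickle=True).item()
A,B,C,D=map(L,['wA','wB','wC','wD']);S=imaging.camera_info('scene');Z=imaging.camera_info('side')
zb=lambda u,v:((u+.5)/3-.5+260,(v+.5)/3-.5+60)
zc=lambda u,v:((u+.5)/5-.5+260,(v+.5)/5-.5+140)
zd=lambda u,v:((u-400+.5)/5-.5+305,(v+.5)/5-.5+105)
port=zb(261,125);hub=zb(467,152)
print('port',*tri([(A,(272,151.5)),(B,port)]),at_z(B,port,.116),at_z(A,(272,151.5),.116))
print('hub',*tri([(A,(339.7,158.5)),(B,hub)]),at_z(B,hub,.111),at_z(A,(339.7,158.5),.111))
print('knobB',at_z(B,zb(125,502),.141), tri([(S,(303.5,164)),(Z,(321,237)),(B,zb(125,502))]))
ii,io,tip=[at_z(B,zb(*p),z) for p,z in [((420,390),.108),((412,432),.108),((356,365),.114)]]
print('index',ii,io,'tip',tip)
cs=[];
for c,d in zip([(60,262),(213,265),(208,365),(52,358)],[(612,203),(779,213),(770,322),(605,318)]):
    x,e=tri([(C,zc(*c)),(D,zd(*d))]);cs.append(x);print(x,e)
cs=np.array(cs);print('top centre',cs.mean(0))
for q in (C,D):
    f,pts=(zc,[(60,262),(213,265),(208,365),(52,358)]) if q is C else (zd,[(612,203),(779,213),(770,322),(605,318)])
    P=np.array([at_z(q,f(*p),.205) for p in pts]);print('at .205',P.mean(0),np.degrees(np.arctan2(*(P[1]+P[2]-P[0]-P[3])[[1,0]])),np.linalg.norm(P[1]-P[0]),np.linalg.norm(P[2]-P[1]))
print('foot',at_z(C,zc(197,153),.014),at_z(D,zd(597,194),.014),tri([(C,zc(197,153)),(D,zd(597,194))]))
# fit incubator pose in plane
from scipy.optimize import least_squares
M=np.array([[-55,35,116],[20,35,111],[-85,-100,141],[20,-50,108],[20,-68,108]])/1e3
obs=[(0,A,(272,151.5)),(0,B,port),(1,A,(339.7,158.5)),(1,B,hub),(2,B,zb(125,502)),(3,B,zb(420,390)),(4,B,zb(412,432))]
def pose(p):
    c,s=np.cos(p[2]),np.sin(p[2]);return M@np.array([[c,s,0],[-s,c,0],[0,0,1]])+[p[0],p[1],0]
f=lambda p:np.concatenate([proj(q,pose(p)[k])[0]-u for k,q,u in obs])
o=least_squares(f,[.58,-.02,-.1]);print('fit',o.x,f(o.x).round(1));P=pose(o.x);print(P)
d=tip-P[1];phi=np.arctan2(d[1],d[0])-o.x[2]+np.pi/2;print('rotor angle',phi,'knob',6*phi,'r',np.linalg.norm(d[:2]))
```

```text
port [0.5307 0.0219 0.1153] [np.float64(0.3), np.float64(0.3)] [0.5305 0.0221 0.116 ] [0.531  0.0217 0.116 ]
hub [0.6047 0.0135 0.109 ] [np.float64(0.1), np.float64(0.1)] [0.6041 0.0133 0.111 ] [0.6045 0.0138 0.111 ]
knobB [ 0.483  -0.1068  0.141 ] (array([ 0.4828, -0.1082,  0.1373]), [np.float64(0.5), np.float64(0.5), np.float64(0.1)])
index [ 0.5941 -0.0734  0.108 ] [ 0.5921 -0.09    0.108 ] tip [ 0.568  -0.0626  0.114 ]
[ 0.487  -0.3299  0.1987] [np.float64(1.0), np.float64(1.0)]
[ 0.5161 -0.3307  0.2011] [np.float64(0.1), np.float64(0.1)]
[ 0.5152 -0.35    0.2021] [np.float64(0.1), np.float64(0.1)]
[ 0.4855 -0.3496  0.1991] [np.float64(0.2), np.float64(0.2)]
top centre [ 0.5009 -0.3401  0.2002]
at .205 [ 0.5016 -0.339   0.205 ] -1.8247616022930901 0.027895131785789805 0.019033519905796534
at .205 [ 0.5002 -0.3394  0.205 ] -2.3929120343294534 0.029519827807195538 0.019307038241983
foot [ 0.5018 -0.3372  0.014 ] [ 0.5    -0.3381  0.014 ] (array([ 0.501 , -0.3388,  0.0027]), [np.float64(0.1), np.float64(0.1)])
fit [ 0.5805 -0.0195 -0.1295] [-0.5 -0.6 -0.1 -0.2  0.3  1.1  0.6  0.7  0.3  0.8 -0.1 -1.5 -0.5 -0.4]
[[ 0.5304  0.0223  0.116 ]
 [ 0.6048  0.0126  0.111 ]
 [ 0.4833 -0.1077  0.141 ]
 [ 0.5938 -0.0717  0.108 ]
 [ 0.5915 -0.0895  0.108 ]]
rotor angle -0.32595175119190545 knob -1.9557105071514327 r 0.0837898477701445
```

Run:
```python
from h import *
k=np.array([.4832,-.1075]);z=.130-r.pinch_z
effector.gripper_to(.6,30)
r.reach([*k,.22],down(.3));print(readout.read_state()['qpos'])
r.line_to([*k,z],.12)
s=readout.read_state();print(s['ee_pos'],s['force'])
effector.gripper_to(0.,30);s=readout.read_state();print('w',s['grip_width']*.091,s['gripper_force'],s['force'],s['ee_pos'])
q=np.array(s['qpos']);q0=q[5];q[5]-=1.955;r.goto_joints(q)
s=readout.read_state();print('turned',q0-s['qpos'][5],s['torque'],s['force'],s['t'])
effector.gripper_to(.6)
r.line_to([*k,.22],.15)
r.reach([.58,-.045,.25],down(np.pi/2))
i,im=snap('wrist','wE');np.save('pics/wE.npy',i,allow_pickle=True)
print(proj(i,[[.6048,.0126,.111],[.5938,-.0717,.108],[.5304,.0223,.116]]),readout.read_state()['t'])
u=proj(i,[.5938,-.0717,.108])[0].astype(int)
c=cv2.imread('pics/wE.png')[max(u[1]-110,0):u[1]+40,u[0]-90:u[0]+90];print(max(u[1]-110,0),u[0]-90)
cv2.imwrite('pics/zE.png',cv2.resize(c,None,fx=4,fy=4,interpolation=cv2.INTER_CUBIC))
```

```text
[-0.2426  0.1895  1.7286 -0.0002  1.2229  1.0281]
[ 0.4838 -0.1077  0.1118] [ 0.1302 -0.8513  0.2869]
w 0.03171730635765039 29.999439418315887 [-0.1023 -3.6548  1.9598] [ 0.4837 -0.1083  0.1117]
turned 1.9548768912944854 [-0.3007  0.7893 -0.0038] [-5.2658 -2.0953  5.8349] 12.6583
[[343.0743 136.0412]
 [330.9973 214.9544]
 [268.402  126.0193]] 14.9417
104 240
```

View pics/zE.png

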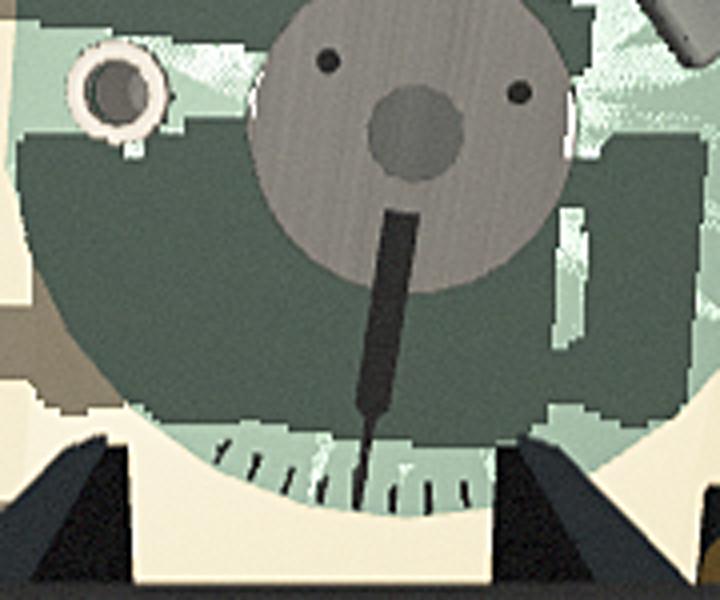

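The pointer runs straight into the long index line: tip at zoomed (366,450), line end at (357,508). I'll check that numerically from the pointer's dark edges, and re-fit the port.

Run:
```python
from h import *
E=np.load('pics/wE.npy',allow_pickle=True).item()
g=cv2.cvtColor(cv2.imread('pics/wE.png'),cv2.COLOR_BGR2GRAY).astype(float)
ze=lambda u,v:((u+.5)/4-.5+240,(v+.5)/4-.5+104)
hub=np.array([.6048,.0126])
def pts(r0,r1,z,w,xc):
    o=[]
    for v in range(r0,r1):
        x0=int(round(xc(v)));xs=np.arange(x0-w,x0+w+1);row=g[v,xs];wt=np.clip(np.percentile(row,80)*.75-row,0,None)
        if wt.sum()>0:o.append(at_z(E,((wt*xs).sum()/wt.sum(),v),z)[:2])
    return np.array(o)
b,t=np.array(ze(402,212)),np.array(ze(372,405))
xc=lambda v:b[0]+(v-b[1])*(t[0]-b[0])/(t[1]-b[1])
P=pts(int(b[1])+3,int(t[1])-1,.114,6,xc)
d=P[-1]-P[0];u=np.linalg.svd(P-P.mean(0))[2][0];u*=np.sign(u@d)
Lp=pts(225,231,.108,4,xc)
print('pointer dir',np.arctan2(u[1],u[0])+np.pi/2,'offset hub mm',1e3*((hub-P.mean(0))@[-u[1],u[0]]))
print('line offset to pointer axis mm',1e3*(Lp-P.mean(0))@np.array([-u[1],u[0]]),'r',np.linalg.norm(Lp-hub,axis=1))
print('port',at_z(E,ze(117,91),.116), 'incubator yaw fit -.1295, from line',[np.arctan2(*(l-hub)[::-1])+np.pi/2 for l in Lp])
```

```text
pointer dir -0.13515431111815102 offset hub mm 0.05255575529585922
line offset to pointer axis mm [0.2046 0.3008 0.3106 0.4648 0.4234 0.3551] r [0.0967 0.0979 0.099  0.1002 0.1014 0.1025]
port [0.5309 0.022  0.116 ] incubator yaw fit -.1295, from line [np.float64(-0.13358236274668767), np.float64(-0.13261733909192808), np.float64(-0.1325484892780011), np.float64(-0.1310392867219572), np.float64(-0.13149607862484336), np.float64(-0.1322044711629522)]
```

Pointer and line agree within about 0.003 rad, and the port is at (0.5307, 0.0221). Next: the thermometer.

Run:
```python
from h import *
t=np.array([.5009,-.3393]);rot=down(-.035);z=.175-r.pinch_z
r.reach([*t,.27],rot);r.line_to([*t,z],.12)
s=readout.read_state();print(s['ee_pos'],s['force'])
effector.gripper_to(0.,25);s=readout.read_state();print('w',s['grip_width']*91,s['gripper_force'],s['force'],s['ee_pos'])
r.line_to([*t,z+.145],.1)
s=readout.read_state();print(s['ee_pos'],s['force'],s['torque'],s['t'])
for n in('wrist','side','scene'):
    i,im=snap(n,n+'F');print(i['eye'])
    if n=='wrist':np.save('pics/wF.npy',i,allow_pickle=True)
    for q in('thermometer','ring'):print(n,q,[(np.round(x['extent'],1).tolist(),round(x['confidence'],2)) for x in spot_in(q,n)[:2]])
e=np.array(s['ee_pos']);pp=[e-[0,0,h] for h in(.131,.076,.021)]
for n in('wrist','side','scene'):print(n,proj(imaging.camera_info(n),pp))
w=cv2.imread('pics/wristF.png')
def crop(n,a=35):
    p=proj(imaging.camera_info(n),pp[1])[0].astype(int);m=cv2.imread(f'pics/{n}F.png')[max(p[1]-a,0):p[1]+a,p[0]-a:p[0]+a];print(n,max(p[1]-a,0),p[0]-a);return cv2.resize(m,(400,400),interpolation=cv2.INTER_CUBIC)
cv2.imwrite('pics/zF.png',np.hstack([crop('wrist',50),crop('side',40)]))
```

```text
[ 0.5015 -0.3396  0.157 ] [0.5014 0.6376 0.4794]
w 19.572078730460245 24.999985098838806 [ 0.4102 -0.3449  0.8452] [ 0.501  -0.3394  0.1563]
[ 0.5007 -0.3392  0.3004] [-0.1096 -0.4627 -1.2238] [-0.078   0.1752  0.0251] 19.4333
[ 0.5689 -0.3414  0.4705]
wrist thermometer [([296.2, 195.0, 337.0, 303.7], 0.67)]
wrist ring [([295.9, 189.8, 342.2, 305.3], 0.75), ([1.4, 0.1, 205.0, 236.6], 0.28)]
[ 0.1926 -0.5471  0.8029]
side thermometer [([400.8, 247.1, 415.3, 305.0], 0.8)]
side ring [([401.0, 247.0, 416.5, 306.4], 0.77)]
[1.0239 0.4946 0.7723]
scene thermometer [([224.8, 63.6, 242.3, 122.2], 0.74)]
scene ring [([226.4, 65.4, 239.8, 122.8], 0.77)]
wrist [[317.6241 193.1333]
 [317.6323 207.257 ]
 [317.6448 228.8145]]
side [[402.0393 307.1644]
 [406.8709 290.8097]
 [412.3245 272.3489]]
scene [[243.1347 123.4383]
 [240.2362 106.3696]
 [237.1284  88.0682]]
wrist 157 267
side 250 366
```

View pics/zF.png

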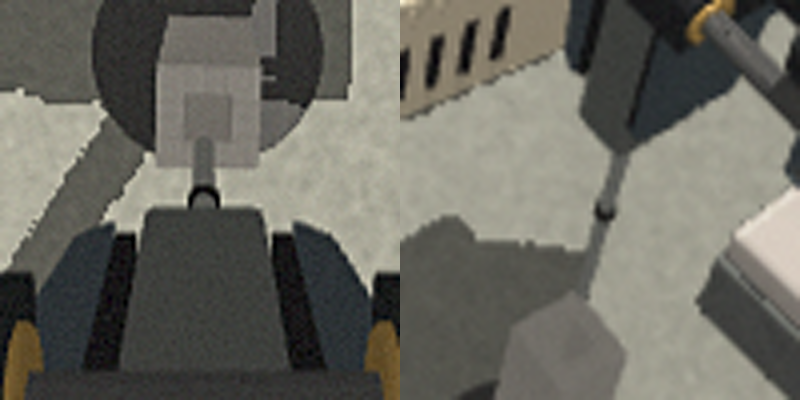

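The thermometer is held upright: ring at wrist pixel (317.7,206.4) against (317.6,207.3) predicted, tip at (317.4,192). I'll move it over the port and check just above.

Run:
```python
from h import *
p=np.array([.5300,.0221])
r.line_to([*p,.3004],.15)
r.line_to([*p,.266],.1)
r.wait(.3)
s=readout.read_state();e=np.array(s['ee_pos']);print(e,s['force'],R.from_rotvec(s['tool_rot']).as_matrix()[:,2],s['t'])
ims=[]
pp=[e-[0,0,h] for h in(.1313,.0763)]+[[.5307,.0221,.116]]
for n,a in(('wrist',40),('side',32),('scene',32)):
    i,im=snap(n,n+'G');q=proj(i,pp);print(n,q.tolist())
    if n=='wrist':np.save('pics/wG.npy',i,allow_pickle=True)
    c=q[:2].mean(0).astype(int) if n!='wrist' else (q[0]).astype(int)
    m=cv2.imread(f'pics/{n}G.png')[c[1]-a:c[1]+a,c[0]-a:c[0]+a];print(c-a,400/2/a);ims.append(cv2.resize(m,(400,400),interpolation=cv2.INTER_CUBIC))
cv2.imwrite('pics/zG.png',np.hstack(ims[:2]));cv2.imwrite('pics/zGs.png',ims[2])
```

```text
[0.5303 0.0221 0.2666] [-0.3252 -0.3286 -0.5916] [ 0.0011  0.     -1.    ] 23.2417
wrist [[317.73235279738, 193.12860437755842], [317.76204044940573, 207.20023587445777], [317.7309603196861, 188.91901032498538]]
[277 153] 5.0
side [[307.62961060518586, 193.11536085212796], [306.99132845550866, 176.2319320657843], [307.9885473828921, 198.6327447545679]]
[275 152] 6.25
scene [[326.88948766155886, 196.74638207036682], [326.9142044673138, 179.31574488103985], [326.7581460247567, 202.60222794062696]]
[294 156] 6.25
```

View pics/zG.png

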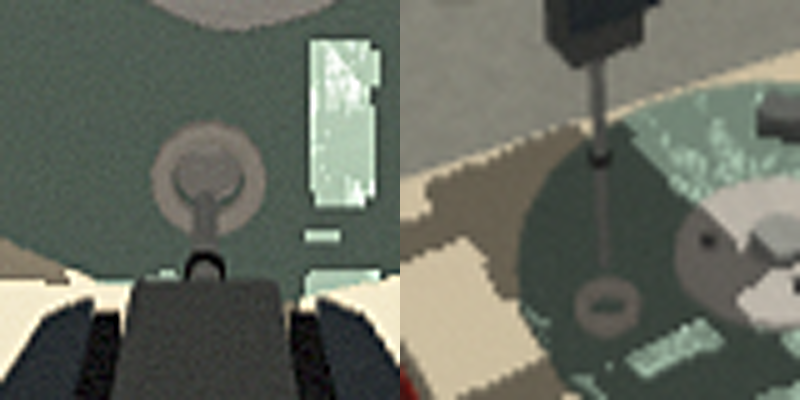

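In the wrist view the collar is centred at about (318.4,188.4), and the stem and ring sit on the tool axis. That puts the port at about (0.5310, 0.0217). I'll lower it now.

Run:
```python
from h import *
p=np.array([.5307,.0217])
r.line_to([*p,.266],.05)
for z in (.225,.1918):
    r.line_to([*p,z],.03);s=readout.read_state();print(s['ee_pos'],s['force'])
r.wait(.5)
s=readout.read_state();e=np.array(s['ee_pos']);print(e,s['force'],s['torque'],s['t'])
ims=[]
for n,a in(('wrist',28),('side',22),('scene',22)):
    i,im=snap(n,n+'H');q=proj(i,[e-[0,0,.0763],[.531,.0217,.116]]);print(n,q.tolist())
    c=q[1].astype(int);print(c-a,'scale',266/2/a)
    m=cv2.imread(f'pics/{n}H.png')[c[1]-a:c[1]+a,c[0]-a:c[0]+a];ims.append(cv2.resize(m,(266,266),interpolation=cv2.INTER_CUBIC))
cv2.imwrite('pics/zH.png',np.clip(np.hstack(ims)*1.4,0,255).astype(np.uint8))
```

```text
[0.5308 0.0217 0.2253] [ 0.2513  0.2702 -0.6397]
[0.5309 0.0217 0.192 ] [-0.2419  0.5083 -1.0318]
[0.5307 0.0217 0.1918] [ 0.5611  0.477  -0.7405] [-0.0674  0.1999 -0.0129] 26.9167
wrist [[317.758314155746, 207.13891302335475], [317.7608747965303, 206.94447514687775]]
[289 178] scale 4.75
side [[308.07779599039924, 198.86370478265817], [308.18096277128416, 198.68213911176827]]
[286 176] scale 6.045454545454546
scene [[326.64407190009973, 202.66478627805503], [326.554527082472, 202.5848552405097]]
[304 180] scale 6.045454545454546
```

View pics/zH.png

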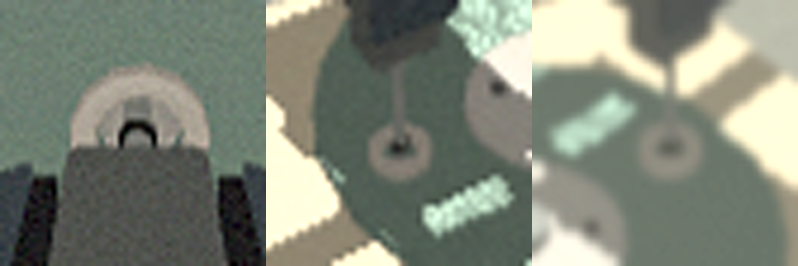

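The stem stands in the port with no contact force. The ring is within about 0.5 mm of the collar's centre in the wrist crop. In the side crop it sits at mouth level: ring at y≈145, mouth ellipse centre at about 144.

Run:
```python
from h import *
s=readout.read_state();print(s['ee_pos'],np.abs(s['qvel']).max(),s['t']);print(job.sign_off())
```

```text
[0.5307 0.0217 0.1918] 0.001895038324236462 27.0667
the job is handed in; nothing more can be done
None
```

I handed the job in at 27.1 s of robot time: the pointer is on the index line (within about 0.003 rad), and the thermometer is held still and centred in the port (within about 0.5 mm), with its ring level with the mouth as far as the side camera can resolve.

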